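# Slide the grease tray home under the griddle, then switch it on

### The arm

A 6-joint arm with a two-finger parallel gripper is mounted at the origin on the work surface. World frame = base frame: x ahead of the robot, y to its left, z up, the work surface at z = 0. Lengths are in m, angles in rad, forces in N, time in s.
With the tool pointing down it reaches from about 0.35 to 0.975 m from the base axis. Payload 4.9 kg.
Tool frame: the origin (TCP) lies midway between the tips of the shut fingers; the grasp point (between the pads) lies 19 mm behind it; z points along the fingers, y is the line along which they close (so a half turn about z gives the same grasp; the last joint's range is limited). The gripper opens to 85 mm and grips with 20 to 120 N. Pads are 22 mm wide; open, the fingers measure 114 mm over their backs; the gripper's body (76 mm by 85 mm) begins 54 mm behind the grasp point. The pads swing forward as they close: fully open they stand 13 mm farther back than shut.
Start: joints at [-1.224, 0.053, 1.613, -0, 1.476, -0.119], TCP at [0.281, -0.558, 0.195] pointing down, gripper open.
Joint ranges: [-3.01, 3.01], [-1.01, 2.22], [0.06, 2.58], [-1.02, 4.17], [0.09, 2.62], [-3.14, 3.14]. Speed limits (rad/s): [2.57, 2.57, 3.14, 3.14, 3.14, 3.14].

### API

Orientations are given as [roll, pitch, yaw] about the fixed x, y, z axes, in that order (R = Rz(yaw) Ry(pitch) Rx(roll)).
In Python, from bench import bot gives the robot as it stands. The module is installed in compiled form; this text tells all that it offers.
- The arm moves only by the shell command python3 -m crank 'ROWS'. ROWS is JSON, one flat list of numbers, 5 for each row, row after row: the shift along the world's x, y, z in m, then the turn about the world's z in degrees, then the opening, from -1 (shut) to 1 (fully open), so that 0 is half open. A call has 1 to 12 rows; each row is the pose to reach, as a shift and turn from the pose commanded when the call began; what a row does not reach only later rows make up. A row lasts 1/10 s, in which the tool goes at most 50 mm and 8.59 degrees, less where a joint would pass 70% of its speed; a pose out of reach is approached as far as the arm can. A call with a gripper value outside its range is refused whole. The fingers move at their own pace and stop on an object; the grip force is fixed at half the most. Time passes only in rows, so rows that repeat a pose let the fingers close. It gives the time, the measured TCP pose, the force, the opening and the grip force at its end, in the units of the state.
- bot.observe(): the state, without advancing time (a new reading comes with each control period).
- bot.get_image(name): name is "scene" or "top"; returns the picture (384x512x3 uint8, blue, green, red); there is no depth.
- bot.camera_info(name): a dict with "fx", "fy", "cx", "cy" (pixels), "k1" (the pictures are not rectified: a ray, as slopes to the right and down, at radius r is drawn at 1 + k1 r^2 times it, then the intrinsics apply), "rvec" (rotation vector, rad) and "tvec" (3), from world to camera coordinates, as OpenCV has them. Camera axes: x right, y down, z forward; pixel columns grow to the right and rows downward; lengths in m; the calibration is good to about 2 mm. A picture is of the moment at which its call begins. camera_info takes no time and is no camera call.
- bot.sign_off(): hands the job in; it is judged then, once.
The state is a dict: "clock": time; "q": joint angles; "dq": joint speeds; "effort": joint torques, N m; "ee_pos": TCP position; "tool_rot": TCP orientation; "wrist_force": force on the tool from outside, world axes, zero at the start; "torque": the same for the moment, N m; "opening": finger opening in m; "finger_force": force on a finger pad.
Only numpy, scipy, OpenCV 4.12 (cv2) and the standard library are available. Lean on these libraries where they do the work, as an engineer would, in place of code of your own. Each camera call takes 0.05 s, during which the arm holds its last target. There are 200 camera calls.

### The job

Get the griddle ready: slide the empty grease tray into its channel under the griddle, handle towards you, until it is fully home against the stop. Only then push the griddle's toggle switch all the way back, away from you, to on. Leave the tableware and all other things on the counter where they are.

Things in the scene. Friction and masses are not known exactly. Their poses are not given: they have to be found in the camera images.
- griddle: electric griddle, fixed, dark steel, 300 mm deep (x), 440 mm wide (y); underside 44 mm, plate 112 mm above the counter; steel guards at sides and back reach 154 mm. Origin: on the counter below the middle of the front face, at the tray channel's mouth; x points in under the griddle, z up
- channel_mouth (a point): centre of the tray channel's open mouth, on the griddle's front face, 22 mm up. The channel runs from here along griddle x, centred on y = 0, on the bare counter: aluminium sides 132 mm apart, flared to about 160 mm over the first 25 mm; the griddle's underside is its roof, 44 mm up; a fixed stop closes it at griddle x = 153 mm
- ledge_top (a point): centre of the top of the switch's ledge, a block that stands 90 mm out from the griddle's front: griddle x -90 to 0, y -210 to -130, z 0 to 50 mm
- tray: loose grease tray: open aluminium pan 150 mm long (x), 120 wide (y), 34 high, 0.35 to 0.7 kg, flat on the counter, turned, left of and before the channel; slides when moved by its handle. Origin: centre of the pan's underside; x points away from the handle and goes in first. Home: origin at griddle x = 78 mm, the pan's handle-side edge flush (3 mm inside) with the griddle's front
- tray_handle (a point): centre of the tray's wooden handle: a bar 60 mm long (along tray x), 16 mm wide (y), 12 to 46 mm above the counter, centred at tray x = -135 mm, 29 mm up; a 16 mm wide neck joins it to the pan. When the tray is home it stays outside, 57 mm in front of the griddle's front face
- switch (a joint): toggle switch of the griddle, rad: 0 leaning 29 degrees towards the robot (griddle -x) = off, 1.0 leaning as far away (+x) = fully on, with a stop at each end. It starts between 0 and 0.2, stays where it is left and needs about 1 N at the tip.
- switch_tip (a point): centre of the red ball, 26 mm across, on the switch's 75 mm steel lever; the lever's pivot lies at x = -50, y = -170, z = 72 mm in the griddle's frame, its axis along the griddle's y
- bowl: grey ceramic salsa bowl, 130 mm across, 60 mm high, origin under its centre; must stay put
- spatula: wooden-handled steel spatula, 300 mm long, lying flat; must stay put
- stopper: green glass cruet stopper, 56 mm across, 75 mm high, standing on its broad end, origin under its centre; must stay put
- basket: black plastic tortilla basket, 180 x 180 x 75 mm, origin under its centre; must stay put
- cruet: amber glass oil cruet, 66 mm across, 190 mm high, origin under its centre; must stay put

How it is judged:
On the way, in this order (a step that is already met when the one before it is completed fails the run):
1. the tray is fully home under the griddle while the switch is still off (x of tray in the frame of griddle between 0.066 and 0.085 m and y of tray in the frame of griddle between -0.015 and 0.015 m and angle between the x axis of tray and the x axis of griddle, either way round below 0.12 rad and angle between tray's own z axis and vertical below 0.06 rad and height (world z) of tray below 0.006 m and value of joint switch below 0.4 rad), for 0.2 s.
2. the switch is pushed fully on, with the tray home (x of tray in the frame of griddle between 0.066 and 0.085 m and y of tray in the frame of griddle between -0.015 and 0.015 m and angle between the x axis of tray and the x axis of griddle, either way round below 0.12 rad and angle between tray's own z axis and vertical below 0.06 rad and height (world z) of tray below 0.006 m and value of joint switch above 0.85 rad), for 0.2 s.
At the end, for the whole second after the job is handed in: The tray lies flat and at rest, released, in the channel under the griddle within 12 mm of the stop (its origin at griddle x 66 to 85 mm, y within 15 mm, turned less than 0.12 rad from the channel), and the switch stands at more than 0.85 rad (fully on is 1.0) (all of step 2 and linear speed of tray below 0.01 m/s and contact force between the fingers and tray below 0.1 N); the robot touches nothing.
It fails at once if another thing on the counter (bowl, spatula, stopper, basket or cruet) is shifted more than 30 mm (distance of any of bowl, spatula, stopper, basket, cruet from where it was at the start of the episode above 0.03 m).
It also fails if it takes over 58 s, if anything falls off the work surface, if the arm or the gripper's body presses on something with over 40 N, if the wrist force passes 120 N, or if a joint passes its speed limit or range.

## Working session

There is one attempt and no reset: what is moved stays moved. The work goes in short steps, Python scripts to look and compute and a shell command to move; the robot and the scene stay as the last step left them, time stands still between calls to the robot, and variables do not carry over. Pictures are saved under pics/ and viewed, at most 10 in all, crops included, and the job is handed in when it is done.

```bash
mkdir -p pics
cat > h.py <<'E'
import cv2,numpy as np
from bench import bot
def ray(name,u,v):
    c=bot.camera_info(name);K=np.array([[c['fx'],0,c['cx']],[0,c['fy'],c['cy']],[0,0,1]])
    p=cv2.undistortPoints(np.array([[[u,v]]],float),K,np.array([c['k1'],0,0,0,0.]))[0,0]
    R=cv2.Rodrigues(np.array(c['rvec'],float))[0];t=np.array(c['tvec'],float).ravel()
    return -R.T@t,R.T@np.array([p[0],p[1],1])
def plane(name,u,v,z):
    o,d=ray(name,u,v);return o+d*(z-o[2])/d[2]
def tri(a,b):
    (o,d),(p,e)=ray(*a),ray(*b)
    s=np.linalg.lstsq(np.c_[d,-e],p-o,rcond=None)[0]
    A,B=o+d*s[0],p+e*s[1];return (A+B)/2,np.linalg.norm(A-B)
E
python3 - <<'E'
from h import *
for n in("top","scene"):
    cv2.imwrite(f"pics/{n}0.png",cv2.resize(bot.get_image(n),(800,600),interpolation=cv2.INTER_CUBIC))
    print(ray(n,256,192))
print(bot.observe())
E
```

```text
(array([ 0.33536615, -0.0040832 ,  1.53418683]), array([ 0.13582205,  0.00953198, -0.99079054]))
(array([1.0686794 , 0.55175835, 1.10725463]), array([-0.43701089, -0.42951497, -0.79029112]))
{'clock': 0.1, 'q': array([-1.22397341e+00,  5.32739627e-02,  1.61420088e+00, -1.48346429e-05,
        1.47602282e+00, -1.18988334e-01]), 'dq': array([ 5.07879874e-04, -8.10726212e-04, -2.56629837e-03, -4.43998030e-04,
        1.81867558e-03, -9.92108394e-05]), 'effort': array([ 7.33581655e-04, -3.94904852e+01, -3.71362782e+01, -8.14129248e-05,
        3.85518040e-03, -3.77232112e-06]), 'ee_pos': array([ 0.2804949 , -0.55778667,  0.19397011]), 'tool_rot': array([-3.13969936e+00, -2.11478621e-04,  4.65812468e-01]), 'wrist_force': array([ 0.61637205, -0.63215288, -1.05054883]), 'torque': array([ 0.0376882 , -0.02736684,  0.01116244]), 'finger_force': 0.0, 'opening': 0.0855312916833637}
```

View pics/top0.png

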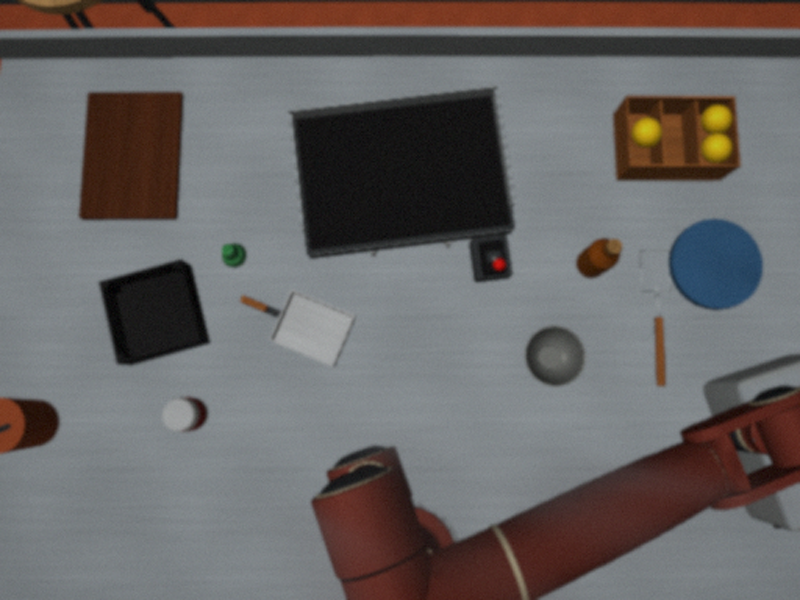

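View pics/scene0.png

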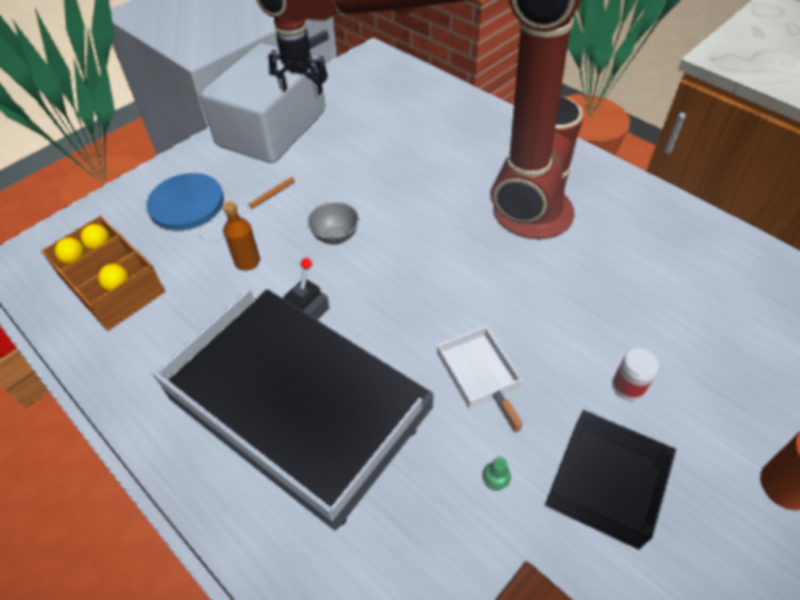

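The top view (800x600) shows the griddle with its front edge from about (310,255) to (512,230). The red ball is at (498,264). The tray pan is at (315,328), with its handle to the upper left at (260,305). The green stopper is at (233,253) and the black basket is on the left. The scene view shows the same layout, with the handle at (510,410) and the ball at (306,264). Next I'll measure them.

```bash
cat > m.py <<'E'
from h import *
def cents(n,im):
    H=cv2.cvtColor(im,cv2.COLOR_BGR2HSV)
    return H
def blob(mask,win):
    x0,y0,x1,y1=win;m=np.zeros_like(mask);m[y0:y1,x0:x1]=mask[y0:y1,x0:x1]
    n,l,s,c=cv2.connectedComponentsWithStats(m);i=1+np.argmax(s[1:,4]);return c[i],s[i],(l==i).astype(np.uint8)
E
python3 - <<'E'
from m import *
T=bot.get_image("top");S=bot.get_image("scene")
HT,HS=[cv2.cvtColor(i,cv2.COLOR_BGR2HSV) for i in(T,S)]
red=lambda H:(((H[...,0]<6)|(H[...,0]>174))&(H[...,1]>190)&(H[...,2]>140)).astype(np.uint8)
org=lambda H:((H[...,0]<18)&(H[...,1]>110)&(H[...,2]>60)).astype(np.uint8)
a=blob(red(HT),(295,155,335,185));b=blob(red(HS),(185,155,210,180))
print("ball",a[0],a[1],b[0],b[1],tri(("top",*a[0]),("scene",*b[0])))
a=blob(org(HT),(145,180,190,208));b=blob(org(HS),(310,240,345,280))
print("handle",a[0],a[1],b[0],b[1],tri(("top",*a[0]),("scene",*b[0])), plane("top",*a[0],.046))
pan=((HT[...,2]>165)).astype(np.uint8)
g=cv2.cvtColor(T,cv2.COLOR_BGR2GRAY);print(g[195:230:5,165:235:5])
# griddle: dark plate
d=(g<45).astype(np.uint8);c=blob(d,(180,50,335,170))
print("dark",c[0],c[1])
cn=max(cv2.findContours(cv2.morphologyEx(c[2],cv2.MORPH_OPEN,np.ones((9,9))),0,2)[0],key=cv2.contourArea)
r=cv2.minAreaRect(cn);B=cv2.boxPoints(r);print(r)
for p in B:print(p,plane("top",*p,.112))
v=T[148:250,140:360];cv2.imwrite("pics/topc.png",cv2.resize(v,(792,367),interpolation=cv2.INTER_CUBIC))
E
```

```text
ball [318.78571429 168.5       ] [316 166   6   6  28] [195.60869565 168.04347826] [193 166   6   5  23] (array([ 0.6001271 , -0.18898146,  0.14534977]), np.float64(0.0009001016039055341))
handle [162.5 194. ] [155 190  16   9  62] [327.30434783 264.8115942 ] [322 257  11  17  69] (array([0.53444504, 0.32579118, 0.03734852]), np.float64(0.0013155711095250383)) [0.53365097 0.32333166 0.046     ]
[[ 86  96 130 136 131 155 159 159 152 142 142 133 135 138]
 [134  92  49 109 156 158 158 164 162 166 163 141 144 137]
 [129 130 131 118 159 159 159 162 164 167 163 164 126 141]
 [129 129 132 156 156 161 160 159 164 166 162 160 128 135]
 [130 133 104 162 166 164 162 161 163 163 162 147 133 135]
 [130 130 134 153 166 163 168 165 165 161 164 112 141 135]
 [133 130 131 130 130 146 164 164 165 167 151 137 138 137]]
dark [256.49990945 110.42022818] [  188    61   139   100 11044]
((256.9543151855469, 110.12870788574219), (86.0888900756836, 130.49229431152344), 82.9834976196289)
[186.93869  75.37677] [0.9232368  0.23897353 0.112     ]
[316.45374   59.436466] [ 0.97811591 -0.19385263  0.112     ]
[326.96994 144.88065] [ 0.68421035 -0.22148539  0.112     ]
[197.4549  160.82095] [0.63269454 0.19868541 0.112     ]
```

View pics/topc.png

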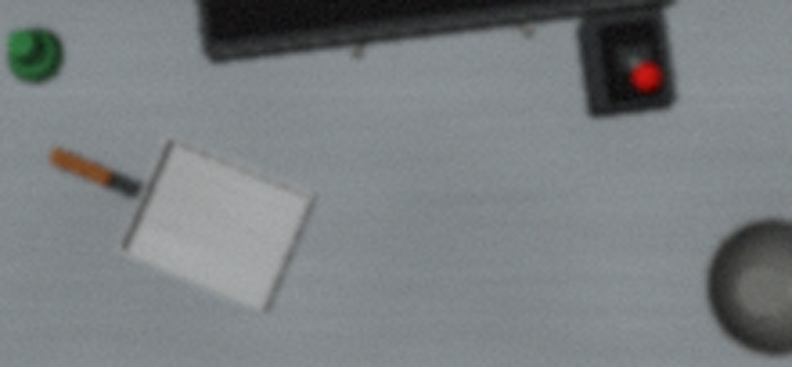

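The crop is 3.6x with its offset at (140,148). It shows the pan corners at (172,140), (315,195), (268,312) and (122,248), and the flare tips at (358,50) and (528,30). The ledge front corners are at (590,115) and (673,103).

Run:
```python
from m import *
P=lambda u,v,z:plane("top",140+u/3.6,148+v/3.6,z)
f=[P(358,50,.035),P(528,30,.035)];print("flare",f,np.linalg.norm(f[0]-f[1]),(f[0]+f[1])/2)
l=[P(590,115,.05),P(673,103,.05)];print("ledge",l,np.linalg.norm(l[0]-l[1]))
p=np.array([P(*q,.034) for q in((172,140),(315,195),(268,312),(122,248))])
c=p.mean(0);d=p[1]-p[0]+p[2]-p[3];print("pan",p,c,"sides",np.linalg.norm(d)/2,np.linalg.norm(p[3]-p[0]),np.linalg.norm(p[2]-p[1]),"yaw",np.degrees(np.arctan2(d[1],d[0])))
h=np.array([.5344,.3255]);e=c[:2]-h;print("handle->pan",np.linalg.norm(e),np.degrees(np.arctan2(e[1],e[0])))
G=np.array([.658,-.011]);a=np.radians(7);R=np.array([[np.cos(a),-np.sin(a)],[np.sin(a),np.cos(a)]])
for q in((-.09,-.13),(-.09,-.21),(0,0),(-.057,0),(-.25,0),(-.3,0),(-.075,-.17)):print(q,G+R@q)
S=P(33,55,.02);print("stopper",S)
```

```text
flare [array([0.6445771 , 0.06652862, 0.035     ]), array([ 0.663387  , -0.09454978,  0.035     ])] 0.16217294257619497 [ 0.65398205 -0.01401058  0.035     ]
ledge [array([ 0.57908344, -0.1504523 ,  0.05      ]), array([ 0.59017815, -0.22813254,  0.05      ])] 0.07846854551651973
pan [[0.55922975 0.24102212 0.034     ]
 [0.50682208 0.10628222 0.034     ]
 [0.3980764  0.14900636 0.034     ]
 [0.45777201 0.28560459 0.034     ]] [0.48047506 0.19547882 0.034     ] sides 0.14679196459189062 0.11082089055409981 0.11683739488555195 yaw -112.44795466012965
handle->pan 0.14076010129974645 -112.52572419227894
(-0.09, -0.13) [ 0.58451386 -0.15099924]
(-0.09, -0.21) [ 0.59426341 -0.23040293]
(0, 0) [ 0.658 -0.011]
(-0.057, 0) [ 0.60142487 -0.01794655]
(-0.25, 0) [ 0.40986346 -0.04146734]
(-0.3, 0) [ 0.36023615 -0.0475608 ]
(-0.075, -0.17) [ 0.60427683 -0.18887305]
stopper [0.64394553 0.37807488 0.02      ]
```

```bash
python3 -m crank '[0.04,0.05,0,5,1, 0.05,0.1,0,10,1, 0.06,0.15,0,15,1, 0.07,0.2,0,20,1, 0.08,0.245,0,25,1, 0.09,0.29,0,30,1, 0.1,0.335,0,35,1, 0.11,0.38,0,40.8,1, 0.12,0.425,0,40.8,1, 0.13,0.47,0,40.8,1, 0.14,0.515,0,40.8,1, 0.15,0.56,0,40.8,1]'; python3 -c "
from bench import bot;print(bot.observe()['ee_pos'],bot.observe()['tool_rot'])"
```

```text
clock: 1.4
ee_pos: [0.4307, 0.0035, 0.1952]
tool_rot: [3.141, -0.0, 1.178]
wrist_force: [1.0, -0.4, -0.7]
opening: 0.0851
finger_force: 0.0
[0.43065906 0.00351646 0.19519616] [ 3.14069244e+00 -1.49847465e-04  1.17785687e+00]
```

```bash
python3 -m crank '[0.015,0.045,0,0,1, 0.03,0.09,0,0,1, 0.044,0.135,0,0,1, 0.058,0.18,0,0,1, 0.073,0.225,0,0,1, 0.088,0.27,0,0,1, 0.1,0.31,0,0,1, 0.1035,0.3215,-0.04,0,1, 0.1035,0.3215,-0.08,0,1, 0.1035,0.3215,-0.12,0,1, 0.1035,0.3215,-0.12,0,1, 0.1035,0.3215,-0.12,0,1]'
python3 - <<'E'
from h import *
a=bot.get_image("top")[150:250,120:240];b=bot.get_image("scene")[200:300,280:400]
cv2.imwrite("pics/g.png",cv2.resize(np.hstack([a,b]),(792,330),interpolation=cv2.INTER_CUBIC))
E
```

```text
clock: 2.6
ee_pos: [0.5337, 0.3229, 0.0748]
tool_rot: [-3.14, 0.001, 1.178]
wrist_force: [0.0, 0.4, -0.1]
opening: 0.0854
finger_force: 0.0
```

View pics/g.png

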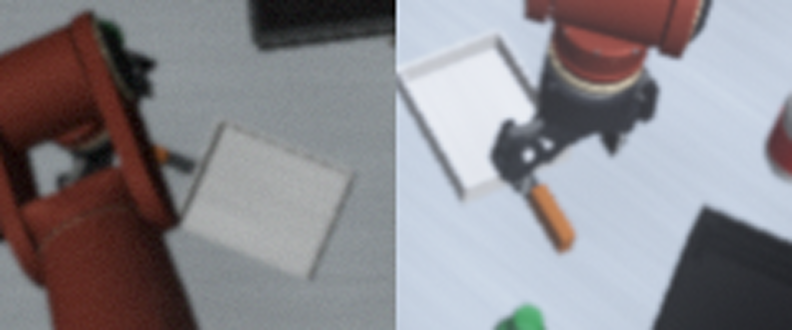

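The handle, at about (550,215) in the right half, sits between and in line with the open fingers, and nothing is in the way. I'll go down and close.

```bash
python3 -m crank '[0,0.002,-0.03,0,1, 0,0.002,-0.05,0,1, 0,0.002,-0.063,0,1, 0,0.002,-0.063,0,1, 0,0.002,-0.063,0,-1, 0,0.002,-0.063,0,-1, 0,0.002,-0.063,0,-1, 0,0.002,-0.063,0,-1, 0,0.002,-0.063,0,-1, 0,0.002,-0.063,0,-1, 0,0.002,-0.063,0,-1, 0,0.002,-0.063,0,-1]'
```

```text
clock: 3.9
ee_pos: [0.5341, 0.3251, 0.012]
tool_rot: [-3.141, 0.0, 1.178]
wrist_force: [-1.0, -0.5, -0.3]
opening: -0.0001
finger_force: 0.0
```

Run:
```python
from h import *
a=bot.get_image("top")[150:250,120:240];b=bot.get_image("scene")[200:300,280:400]
cv2.imwrite("pics/g2.png",cv2.resize(np.hstack([a,b]),(792,330),interpolation=cv2.INTER_CUBIC))
```

```text
(no output)
```

View pics/g2.png

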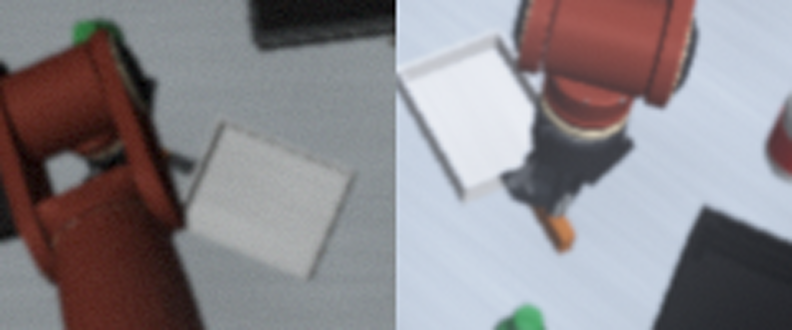

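The tray has not moved, and the fingers read fully shut beside or over the handle at about (545,200) in the right half. I'll check where the TCP projects against the handle.

Run:
```python
from h import *
s=bot.observe();print(s['opening'],s['finger_force'],s['wrist_force'],s['ee_pos'],s['tool_rot'])
def pj(n,p):
    c=bot.camera_info(n);K=np.array([[c['fx'],0,c['cx']],[0,c['fy'],c['cy']],[0,0,1]])
    return cv2.projectPoints(np.array([p],float),np.array(c['rvec'],float),np.array(c['tvec'],float),K,np.array([c['k1'],0,0,0,0.]))[0][0,0]
out=[]
for n,(x,y) in(("scene",(290,215)),("top",(130,165))):
    im=bot.get_image(n);v=cv2.resize(im[y:y+70,x:x+70],(390,390),interpolation=cv2.INTER_CUBIC)
    for p,col in(((.534,.325,.012),(255,255,0)),((.534,.325,.065),(255,0,255)),((.5344,.3255,.046),(0,255,0)),((.5459,.3532,.046),(0,255,0))):
        q=(pj(n,p)-[x,y]+.5)*390/70;cv2.circle(v,tuple(int(t) for t in q),4,col,1)
    out.append(v)
cv2.imwrite("pics/g3.png",np.hstack(out))
```

```text
6.608329203260171e-05 0.0 [ 0.00671194  0.57086032 -0.2287718 ] [0.53415203 0.32506752 0.01201213] [-3.14147722e+00  1.30680381e-04  1.17792479e+00]
```

View pics/g3.png

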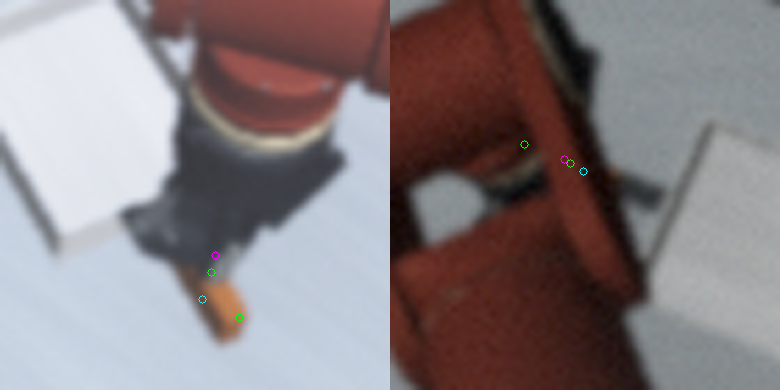

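```bash
cat > pan.py <<'E'
import sys
from h import *
def pj(n,p):
    c=bot.camera_info(n);K=np.array([[c['fx'],0,c['cx']],[0,c['fy'],c['cy']],[0,0,1]])
    return cv2.projectPoints(np.array([p],float),np.array(c['rvec'],float),np.array(c['tvec'],float),K,np.array([c['k1'],0,0,0,0.]))[0][0,0]
def panel(n,pts,half=40,size=390):
    im=bot.get_image(n);c=pj(n,pts[0]);x,y=[int(max(0,t-half)) for t in c]
    v=cv2.resize(im[y:y+2*half,x:x+2*half],(size,size),interpolation=cv2.INTER_CUBIC);k=size/(2*half)
    for p,col in zip(pts,((255,255,0),(255,0,255),(0,255,0),(0,255,255))):
        cv2.circle(v,tuple(int(t) for t in (pj(n,p)-[x,y]+.5)*k),4,col,1)
    return v
E
python3 -m crank '[0,0,0.05,0,-1, 0,0,0.1,0,-1, 0,0,0.1,0,-1, 0,0,0.1,0,-1]'
python3 - <<'E'
from pan import *
e=bot.observe()['ee_pos'];cv2.imwrite("/tmp/a.png",panel("scene",[e,e+[0,0,.05]]))
E
python3 -m crank '[0,0,0,0,1, 0,0,0,0,1, 0,0,0,0,1, 0,0,0,0,1, 0,0,0,0,1, 0,0,0,0,1]'
python3 - <<'E'
from pan import *
e=bot.observe()['ee_pos'];b=panel("scene",[e,e+[0,0,.05]]);cv2.imwrite("pics/g4.png",np.hstack([cv2.imread("/tmp/a.png"),b]))
E
```

```text
clock: 4.5
ee_pos: [0.5357, 0.3258, 0.1147]
tool_rot: [3.138, -0.003, 1.178]
wrist_force: [-1.2, -1.0, -0.2]
opening: 0.0001
finger_force: 0.0
clock: 5.15
ee_pos: [0.5342, 0.3251, 0.112]
tool_rot: [-3.141, 0.0, 1.178]
wrist_force: [-0.2, -0.5, 0.5]
opening: 0.0847
finger_force: 0.0
```

View pics/g4.png

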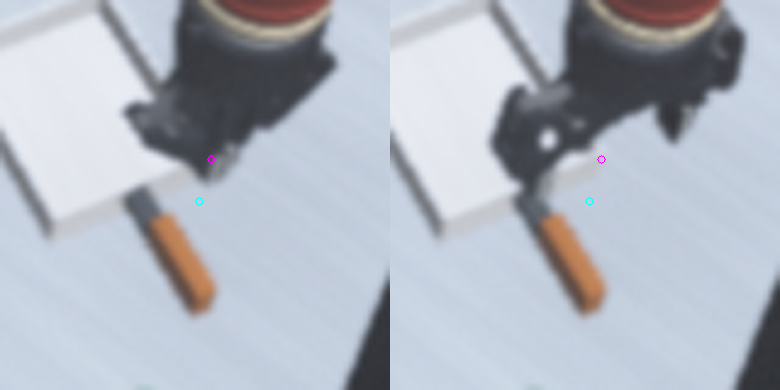

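The left panel (shut) shows the fingertips at about (215,178), but the reported TCP projects to (199,201). So the real tips are about 30 mm higher than reported, which fits closing on nothing above the 46 mm handle. I'll go lower in small steps and watch the force.

```bash
python3 -m crank '[0,0,-0.04,0,1, 0,0,-0.08,0,1, 0,0,-0.09,0,1, 0,0,-0.1,0,1, 0,0,-0.105,0,1, 0,0,-0.11,0,1, 0,0,-0.11,0,1]'; python3 -m crank '[0,0,-0.005,0,1, 0,0,-0.01,0,1, 0,0,-0.01,0,1]'
```

```text
clock: 5.9
ee_pos: [0.5349, 0.3254, 0.003]
tool_rot: [3.141, -0.001, 1.178]
wrist_force: [-0.2, 0.2, 0.5]
opening: 0.0856
finger_force: 0.0
clock: 6.2
ee_pos: [0.5337, 0.3249, -0.0086]
tool_rot: [-3.141, 0.001, 1.178]
wrist_force: [-0.6, 0.5, -0.2]
opening: 0.0854
finger_force: 0.0
```

```bash
python3 -m crank '[0,0,-0.004,0,1, 0,0,-0.008,0,1, 0,0,-0.008,0,1, 0,0,-0.008,0,1]'; python3 -m crank '[0,0,-0.003,0,1, 0,0,-0.006,0,1, 0,0,-0.006,0,1]'
```

```text
clock: 6.6
ee_pos: [0.5341, 0.325, -0.0161]
tool_rot: [-3.141, 0.0, 1.178]
wrist_force: [-0.2, -0.6, 0.8]
opening: 0.0854
finger_force: 0.0
clock: 6.9
ee_pos: [0.5338, 0.3249, -0.0225]
tool_rot: [-3.141, 0.001, 1.178]
wrist_force: [0.5, -0.1, -0.5]
opening: 0.0855
finger_force: 0.0
```

No contact at a reported z of -22 mm, so the height reading has an offset of about +35 mm. Closing here.

```bash
python3 -m crank '[0,0,0,0,-1, 0,0,0,0,-1, 0,0,0,0,-1, 0,0,0,0,-1, 0,0,0,0,-1, 0,0,0,0,-1, 0,0,0,0,-1, 0,0,0,0,-1]'
```

```text
clock: 7.7
ee_pos: [0.5344, 0.3251, -0.0216]
tool_rot: [3.141, -0.0, 1.178]
wrist_force: [-0.3, -0.8, 1.5]
opening: 0.0153
finger_force: 59.8
```

Gripped, with 15 mm opening and 60 N. I'll slide and swing the tray around in front of the channel.

```bash
python3 -m crank '[-0.01,-0.012,0,3,-1, -0.02,-0.028,0,8,-1, -0.031,-0.044,0,14,-1, -0.042,-0.06,0,20,-1, -0.053,-0.077,0,26,-1, -0.064,-0.094,0,32,-1, -0.075,-0.112,0,38,-1, -0.086,-0.13,0,44,-1, -0.096,-0.148,0,50,-1, -0.105,-0.165,0,55,-1, -0.114,-0.185,0,60,-1, -0.114,-0.185,0,60,-1]'; python3 -m crank '[-0.002,-0.012,0,3,-1, -0.004,-0.028,0,8,-1, -0.006,-0.045,0,14,-1, -0.008,-0.062,0,20,-1, -0.01,-0.079,0,26,-1, -0.012,-0.096,0,32,-1, -0.014,-0.113,0,38,-1, -0.014,-0.13,0,44,-1, -0.014,-0.148,0,50,-1, -0.014,-0.166,0,55,-1, -0.014,-0.1825,0,59.5,-1, -0.014,-0.1825,0,59.5,-1]'
python3 - <<'E'
from h import *
a=bot.get_image("top")[130:290,170:350];b=bot.get_image("scene")[140:300,190:370]
cv2.imwrite("/tmp/t.png",bot.get_image("top"))
cv2.imwrite("pics/i1.png",cv2.resize(np.hstack([a,b]),(792,352),interpolation=cv2.INTER_CUBIC))
E
```

```text
clock: 8.9
ee_pos: [0.4199, 0.1391, -0.0217]
tool_rot: [3.141, 0.001, 2.223]
wrist_force: [1.1, -0.9, -3.2]
opening: 0.0151
finger_force: 59.3
clock: 10.1
ee_pos: [0.4067, -0.0432, -0.0217]
tool_rot: [-3.141, 0.0, -3.023]
wrist_force: [-1.5, -3.1, 3.8]
opening: 0.015
finger_force: 60.1
```

View pics/i1.png

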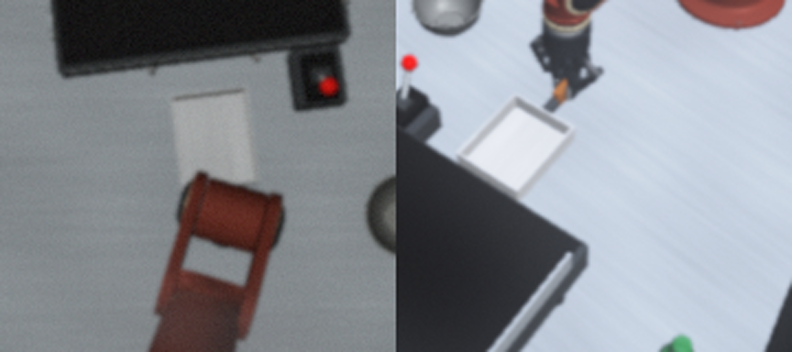

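The left panel (2.2x, offset (170,130)) shows the pan's front corners at (172,97) and (243,90), and the flare tips at (154,70) and (256,58). The tray is lined up roughly with the channel. Now I'll work out the residual.

```bash
python3 - <<'E'
from h import *
T=cv2.imread("/tmp/t.png");g=cv2.GaussianBlur(cv2.cvtColor(T,cv2.COLOR_BGR2GRAY),(3,3),0).astype(int)
for r in (176,182,188,194,200):print(r,g[r,240:292])
E
python3 - <<'E'
from h import *
G=np.array([.654,-.012]);a=np.radians(7);R=np.array([[np.cos(a),-np.sin(a)],[np.sin(a),np.cos(a)]])
P=lambda u,v,z:R.T@(plane("top",170+u/2.2,130+v/2.2,z)[:2]-G)
for n,u,v,z in(("FL",172,97,.034),("FR",243,90,.034),("L2",180,180,.034),("R2",255,178,.034),("flL",154,70,.035),("flR",256,58,.035)):print(n,P(u,v,z).round(4))
E
```

```text
176 [141 141 142 141 140 141 145 148 149 149 149 151 153 157 159 160 160 160
 160 161 162 163 162 162 163 164 164 164 163 163 165 166 167 167 167 167
 167 166 166 164 159 152 148 145 142 140 140 138 138 138 138 137]
182 [138 139 139 138 137 137 140 145 151 157 162 165 168 167 166 166 166 167
 167 166 166 165 165 165 163 163 163 164 165 165 166 166 166 167 168 169
 169 168 167 166 163 158 154 150 146 143 140 140 140 140 139 138]
188 [139 139 139 138 137 136 137 140 146 153 159 164 166 166 166 165 165 166
 167 166 166 167 166 165 164 164 164 165 166 166 166 165 165 166 167 168
 169 169 169 169 167 164 157 152 148 144 140 138 139 139 138 139]
194 [137 137 137 136 136 136 137 137 140 146 154 159 162 164 166 167 165 164
 163 163 164 165 163 163 163 163 163 164 165 165 164 163 163 164 165 167
 169 170 170 170 168 167 164 156 148 144 141 140 140 139 139 138]
200 [139 139 138 138 139 139 139 138 138 142 149 155 159 161 163 163 163 162
 162 163 163 163 162 161 160 160 161 161 162 162 162 162 162 161 162 164
 167 169 170 169 168 167 166 160 151 144 142 141 139 137 137 137]
FL [-0.0452  0.0547]
FR [-0.048  -0.0555]
L2 [-0.1742  0.0582]
R2 [-0.1855 -0.0557]
flL [0.0002 0.0772]
flR [-0.0007 -0.082 ]
```

Aligned within about 2 mm and 1 degree. Sliding in along the griddle's x axis.

```bash
python3 -m crank '[0.01,0.001,0,0,-1, 0.025,0.003,0,0,-1, 0.04,0.0045,0,0,-1, 0.055,0.006,0,0,-1, 0.07,0.008,0,0,-1, 0.085,0.01,0,0,-1, 0.1,0.012,0,0,-1, 0.1,0.012,0,0,-1]'; python3 -m crank '[0.01,0.001,0,0,-1, 0.025,0.003,0,0,-1, 0.04,0.005,0,0,-1, 0.055,0.007,0,0,-1, 0.065,0.008,0,0,-1, 0.078,0.0095,0,0,-1, 0.078,0.0095,0,0,-1]'
```

```text
clock: 11.05
ee_pos: [0.5077, -0.0292, -0.0217]
tool_rot: [3.141, 0.001, -3.02]
wrist_force: [3.7, -0.3, 0.6]
opening: 0.0151
finger_force: 59.8
clock: 11.75
ee_pos: [0.5852, -0.0201, -0.0218]
tool_rot: [3.141, 0.001, -3.02]
wrist_force: [3.3, -0.3, 0.3]
opening: 0.0154
finger_force: 59.8
```

```bash
python3 -m crank '[0.004,0.0005,0,0,-1, 0.008,0.001,0,0,-1, 0.012,0.0015,0,0,-1, 0.012,0.0015,0,0,-1]'; python3 -m crank '[0.002,0.0002,0,0,-1, 0.004,0.0005,0,0,-1, 0.004,0.0005,0,0,-1]';python3 -m crank '[0.002,0.0002,0,0,-1, 0.003,0.0004,0,0,-1, 0.003,0.0004,0,0,-1]'
```

```text
clock: 12.15
ee_pos: [0.5952, -0.019, -0.0217]
tool_rot: [3.141, -0.002, -3.02]
wrist_force: [-3.8, -0.8, 6.8]
opening: 0.015
finger_force: 60.6
clock: 12.45
ee_pos: [0.5986, -0.0186, -0.0216]
tool_rot: [3.141, -0.003, -3.02]
wrist_force: [-5.5, 0.4, 8.0]
opening: 0.0157
finger_force: 60.7
clock: 12.75
ee_pos: [0.6014, -0.0183, -0.0217]
tool_rot: [3.141, -0.004, -3.02]
wrist_force: [-7.2, -1.4, 8.6]
opening: 0.0152
finger_force: 60.8
```

```bash
python3 -m crank '[0.002,0.0002,0,0,-1, 0.004,0.0005,0,0,-1, 0.004,0.0005,0,0,-1]';python3 -m crank '[0.002,0.0002,0,0,-1, 0.004,0.0005,0,0,-1, 0.004,0.0005,0,0,-1]'
```

```text
clock: 13.05
ee_pos: [0.6012, -0.0182, -0.0217]
tool_rot: [3.141, -0.014, -3.019]
wrist_force: [-22.2, -2.7, 20.0]
opening: 0.0154
finger_force: 62.8
clock: 13.35
ee_pos: [0.6009, -0.0182, -0.0219]
tool_rot: [3.14, -0.025, -3.019]
wrist_force: [-36.7, -5.2, 32.0]
opening: 0.015
finger_force: 64.7
```

Hard stop reached. I'll ease the load, release and lift clear, then check.

```bash
python3 -m crank '[-0.004,-0.0005,0,0,-1, -0.008,-0.001,0,0,-1, -0.008,-0.001,0,0,-1, -0.008,-0.001,0,0,0.4, -0.008,-0.001,0,0,0.4, -0.008,-0.001,0,0,0.4, -0.008,-0.001,0,0,0.4, -0.008,-0.001,0,0,0.4]'; python3 -m crank '[-0.005,0,0.02,0,0.4, -0.02,0,0.05,0,0.4, -0.04,0,0.09,0,0.4, -0.07,0,0.13,0,0.4, -0.11,0,0.16,0,0.4, -0.15,0,0.16,0,0.4, -0.19,0,0.16,0,0.4, -0.19,0,0.16,0,0.4, -0.19,0,0.16,0,0.4]'
python3 - <<'E'
from h import *
a=bot.get_image("top")[130:230,210:340];b=bot.get_image("scene")[130:230,170:300]
cv2.imwrite("pics/i2.png",cv2.resize(np.hstack([a,b]),(780,300),interpolation=cv2.INTER_CUBIC))
E
```

```text
clock: 14.15
ee_pos: [0.6035, -0.0184, -0.0219]
tool_rot: [3.142, 0.0, -3.02]
wrist_force: [-0.3, 0.1, -0.0]
opening: 0.0594
finger_force: 0.0
clock: 15.05
ee_pos: [0.4132, -0.0185, 0.1384]
tool_rot: [-3.141, 0.002, -3.02]
wrist_force: [-0.0, -0.4, 0.3]
opening: 0.0595
finger_force: 0.0
```

View pics/i2.png

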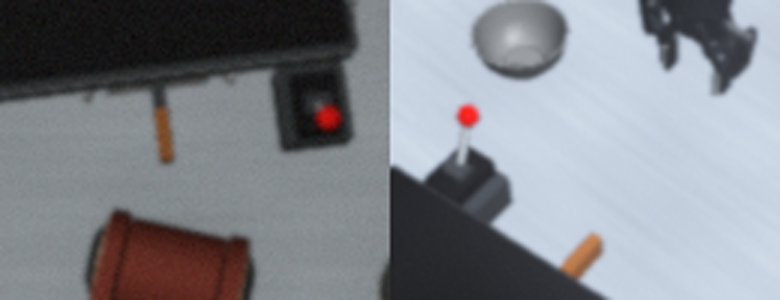

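The top panel shows the handle sticking straight out at (158,105)-(167,160), with the pan out of sight under the griddle. The ball is still at (328,117). Measuring.

Run:
```python
from m import *
T=bot.get_image("top");S=bot.get_image("scene");HT,HS=[cv2.cvtColor(i,cv2.COLOR_BGR2HSV) for i in(T,S)]
org=lambda H:((H[...,0]<18)&(H[...,1]>110)&(H[...,2]>60)).astype(np.uint8)
G=np.array([.654,-.012]);a=np.radians(7);R=np.array([[np.cos(a),-np.sin(a)],[np.sin(a),np.cos(a)]])
c=blob(org(HT),(252,158,275,188));w=plane("top",*c[0],.046);print(c[0],c[1],w,R.T@(w[:2]-G))
ys,xs=np.nonzero(c[2]);f=cv2.fitLine(np.c_[xs,ys].astype(np.float32),2,0,.01,.01).ravel()
p=plane("top",*(f[2:]-f[:2]*6),.046)-plane("top",*(f[2:]+f[:2]*6),.046);p=p*np.sign(p[0]);print("yaw",np.degrees(np.arctan2(p[1],p[0])))
m=np.argmax(ys);q=plane("top",c[0][0],ys.max()+.5,.04);print("end",q,R.T@(q[:2]-G))
red=lambda H:(((H[...,0]<6)|(H[...,0]>174))&(H[...,1]>190)&(H[...,2]>140)).astype(np.uint8)
A=blob(red(HT),(295,155,335,185));B=blob(red(HS),(185,155,210,180));b,e=tri(("top",*A[0]),("scene",*B[0]));print("ball",b,e,R.T@(b[:2]-G))
```

```text
[264.20338983 174.01694915] [262 166   5  18  59] [ 0.60040076 -0.01750569  0.046     ] [-0.0538707   0.00106745]
yaw 6.483944347382392
end [ 0.56901932 -0.01741234  0.04      ] [-0.08500684  0.00498454]
ball [ 0.60013076 -0.18895563  0.1448936 ] 0.0006661302062712234 [-0.07503318 -0.16907162]
```

The tray is home: handle centre at griddle x = -54 mm, y = 1 mm, turned under 1 degree. Now the switch: shut the fingers and come up in front of the ball, with the real tip height about 120 mm.

```bash
python3 -m crank '[0,-0.03,0,0,-1, 0,-0.07,0,0,-1, 0.01,-0.11,0,0,-1, 0.03,-0.145,0,0,-1, 0.06,-0.17,0,0,-1, 0.09,-0.1795,-0.01,0,-1, 0.1125,-0.1795,-0.03,0,-1, 0.1125,-0.1795,-0.053,0,-1, 0.1125,-0.1795,-0.053,0,-1, 0.1125,-0.1795,-0.053,0,-1]'
python3 - <<'E'
from pan import *
e=bot.observe()['ee_pos'];r=e+[0,0,.035];b=[.600,-.189,.145]
cv2.imwrite("pics/s1.png",np.hstack([panel("scene",[r,e,b]),panel("top",[r,e,b])]))
E
```

```text
clock: 16.25
ee_pos: [0.5256, -0.1979, 0.0843]
tool_rot: [3.14, -0.002, -3.019]
wrist_force: [-0.5, -0.8, 0.7]
opening: -0.0
finger_force: 0.0
```

View pics/s1.png

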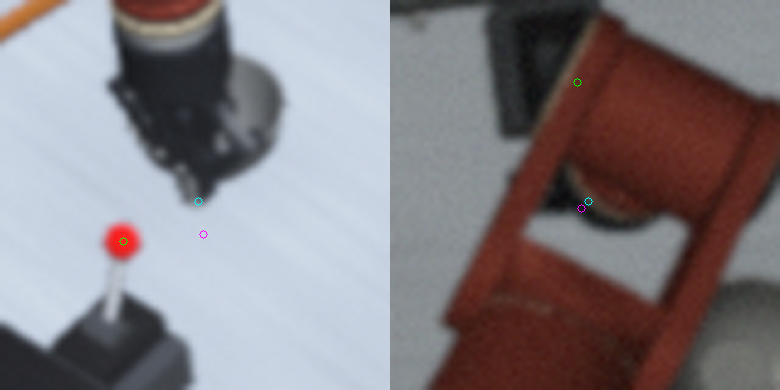

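The real fingertip at (193,203) in the left panel matches the +35 mm point, and it is in front of the ball at (123,241). Pushing along griddle x.

```bash
python3 -m crank '[0.02,0.0025,0,0,-1, 0.04,0.005,0,0,-1, 0.05,0.006,0,0,-1, 0.06,0.0075,0,0,-1, 0.07,0.0085,0,0,-1, 0.08,0.01,0,0,-1, 0.09,0.011,0,0,-1, 0.098,0.012,0,0,-1, 0.098,0.012,0,0,-1]'; python3 -m crank '[0.004,0.0005,0,0,-1, 0.008,0.001,0,0,-1, 0.008,0.001,0,0,-1]'
python3 - <<'E'
from m import *
for n,w in(("top",(290,120,340,190)),("scene",(170,150,215,200))):
    H=cv2.cvtColor(bot.get_image(n),cv2.COLOR_BGR2HSV)
    r=(((H[...,0]<6)|(H[...,0]>174))&(H[...,1]>190)&(H[...,2]>140)).astype(np.uint8)
    try:
        c=blob(r,w);print(n,c[0],c[1])
    except Exception as e:print(n,e)
E
```

```text
clock: 17.25
ee_pos: [0.6247, -0.1858, 0.0849]
tool_rot: [3.142, 0.0, -3.019]
wrist_force: [-0.7, 0.8, 1.4]
opening: -0.0002
finger_force: 0.0
clock: 17.55
ee_pos: [0.6319, -0.1849, 0.0849]
tool_rot: [3.141, -0.0, -3.02]
wrist_force: [0.1, 0.9, 0.5]
opening: 0.0003
finger_force: 0.0
top attempt to get argmax of an empty sequence
scene [184.27586207 178.4137931 ] [182 176   6   6  29]
```

```bash
cat > sw.py <<'E'
from m import *
G=np.array([.654,-.012,0]);a=np.radians(7);R=np.array([[np.cos(a),-np.sin(a),0],[np.sin(a),np.cos(a),0],[0,0,1]])
H=cv2.cvtColor(bot.get_image("scene"),cv2.COLOR_BGR2HSV)
r=(((H[...,0]<6)|(H[...,0]>174))&(H[...,1]>190)&(H[...,2]>140)).astype(np.uint8)
c=blob(r,(170,150,215,200))[0];o,d=ray("scene",*c);o=R.T@(o-G);d=R.T@d
p=o+d*(-.17-o[1])/d[1];print(p,"switch",np.arctan2(p[0]+.05,p[2]-.072)+.506)
E
python3 -m crank '[0.003,0.0004,0,0,-1, 0.006,0.0007,0,0,-1, 0.006,0.0007,0,0,-1]'; python3 sw.py; python3 -m crank '[0.003,0.0004,0,0,-1, 0.005,0.0006,0,0,-1, 0.005,0.0006,0,0,-1]'; python3 sw.py
```

```text
clock: 17.95
ee_pos: [0.638, -0.1843, 0.085]
tool_rot: [3.142, 0.0, -3.02]
wrist_force: [-0.5, 1.5, -0.3]
opening: 0.0
finger_force: 0.1
[-0.01377841 -0.17        0.14176538] switch 0.9848826747426446
clock: 18.3
ee_pos: [0.641, -0.1838, 0.0849]
tool_rot: [3.141, -0.005, -3.02]
wrist_force: [-6.5, -0.1, 2.0]
opening: -0.0002
finger_force: 3.6
[-0.01047174 -0.17        0.14085402] switch 1.027148551668346
```

Stop reached: the force rose and the switch reads about 1.0. I'll back away and verify.

```bash
python3 -m crank '[-0.02,-0.0025,0,0,-1, -0.05,-0.006,0,0,-1, -0.09,-0.011,0.02,0,-1, -0.13,-0.016,0.05,0,-1, -0.16,-0.02,0.08,0,-1, -0.16,-0.02,0.08,0,-1, -0.16,-0.02,0.08,0,-1, -0.16,-0.02,0.08,0,-1]'; python3 sw.py
python3 - <<'E'
from m import *
H=cv2.cvtColor(bot.get_image("top"),cv2.COLOR_BGR2HSV)
o=((H[...,0]<18)&(H[...,1]>110)&(H[...,2]>60)).astype(np.uint8)
try:print(blob(o,(252,158,275,188))[:2])
except Exception as e:print(e)
E
```

```text
clock: 19.15
ee_pos: [0.4829, -0.2034, 0.1643]
tool_rot: [3.141, -0.001, -3.019]
wrist_force: [0.5, -0.0, 0.2]
opening: 0.0001
finger_force: 0.0
[-0.00971861 -0.17        0.14081827] switch 1.0355628280796396
(array([264.16666667, 173.95      ]), array([262, 166,   5,  18,  60], dtype=int32))
```

The switch stays on and the handle hasn't moved. Handing in.

```bash
python3 -c "
from bench import bot;print(bot.sign_off())"
```

```text
the job is handed in; nothing more can be done
None
```

The job is handed in at about 19 s: by camera the tray is home and released against the stop, the switch stayed at about 1.0 after I backed off, and no contact with the other items was seen, though I did not re-measure them; sign-off gave no verdict.

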